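Refit the electrode arm and lock it with its R-clip

ROBOT

A 6-joint arm with a two-finger parallel gripper is mounted at the origin on a cart in front of the work surface, level with it; the furniture and walls round the work are solid. World frame = base frame: x ahead of the robot, y to its left, z up, the work surface at z = 0. Lengths are in m, angles in rad, forces in N, time in s.
With the tool pointing down it reaches from about 0.35 to 0.85 m from the base axis. Payload 8.1 kg.
Tool frame: the origin (TCP) lies at the very end of the fingers, on their centre line; the grasp point (between the pads) lies 19 mm behind it; z points along the fingers, y is the line along which they close (so a half turn about z gives the same grasp; the last joint's range is limited). The gripper opens to 93 mm and grips with 3 to 60 N. Pads are 15 mm wide; open, the fingers measure 128 mm over their backs; the gripper's body (75 mm by 188 mm) begins 65 mm behind the grasp point.
Start: joints at [-1.342, 0.13, 1.488, -0, 1.523, -0.085], TCP at [0.185, -0.571, 0.219] pointing down, gripper open.
Joint ranges: [-2.96, 2.96], [-0.89, 2.26], [0.02, 2.5], [-1.34, 4.48], [0, 2.73], [-2.66, 2.66]. Speed limits (rad/s): [2.39, 2.39, 2.79, 3.14, 3.14, 3.14].

INTERFACE

Orientations are given as a unit quaternion [w, x, y, z].
In Python, from station import r gives the robot as it stands.
- The arm moves only by the shell command python3 -m creep 'ROWS' [FORCE]. ROWS is JSON, a list that holds one entry, the list of rows, each a list of 7 numbers: the turn, a rotation vector about the tool's x, y, z in units of 5 degrees (1.0 is 5 degrees), then the shift along the tool's x, y, z in units of 25 mm (1.0 is 25 mm), then the opening, from 0 (shut) to 1 (fully open). A call has 1 to 10 rows; each row shifts and turns the commanded pose from where the row before left it, along the tool's axes as they then stand; what a row does not reach is not made up. A row lasts 1/12 s, in which the tool goes at most 41.7 mm and 7.16 degrees, less where a joint would pass 70% of its speed; a pose out of reach is approached as far as the arm can. A call is refused whole if a number of a shift passes 1 or a number of a turn 1, either way. A call with a gripper value outside its range is refused whole. The fingers move at their own pace and stop on an object; FORCE is the grip in N (left out, the last holds). Time passes only in rows, so rows that do not move let the fingers close. It gives the time, the measured TCP pose, the force, the opening and the grip force at its end, in the units of the state.
- r.state(): the state, without advancing time (a new reading comes with each control period).
- r.read_camera(name): name is "scene" or "top" or "wrist"; returns the picture (400x640x3 uint8, red, green, blue); there is no depth.
- r.camera_params(name): a dict with "K" (3x3 intrinsics, pixels), "world_to_cam" (4x4, takes a point from world to camera coordinates); the wrist camera has in their place "hand_eye" (4x4, takes a point from camera to tool coordinates, whose origin is the TCP and whose axes are the flange's). Camera axes: x right, y down, z forward; pixel columns grow to the right and rows downward; lengths in m; the calibration is good to about 2 mm. The wrist camera is an equidistant fisheye: a pixel r from the principal point sees the ray r / f radians off the axis. A picture is of the moment at which its call begins: read the wrist's pose just before it. camera_params takes no time and is no camera call.
- r.finish_job(): hands the job in; it is judged then, once.
The state is a dict: "clock": time; "q": joint angles; "joint_velocities": joint speeds; "joint_efforts": joint torques, N m; "ee_pos": TCP position; "ee_rot": TCP orientation; "ft_force": force on the tool from outside, world axes, zero at the start; "moment": the same for the moment, N m; "width": finger opening in m; "grasp_force": force on a finger pad.
Only numpy, scipy, OpenCV 4.12 (cv2) and the standard library are available. Lean on these libraries where they do the work, as an engineer would, in place of code of your own. Each camera call takes 0.05 s, during which the arm holds its last target. There are 200 camera calls.

TASK

Put the electrode arm back on its stand: drop its hub over the upright spindle, all the way down onto the shoulder, then take the steel R-clip and push its straight leg through the cross-hole in the spindle above the hub until the bent leg has ridden over the spindle and snapped fully home round it. The spindle has been left turned some way to one side or the other, so find the hole gently, by sight or by feel, without forcing the clip against the steel; at the end let go, and leave the beaker and the bottles where they stand.

Things in the scene. Friction and masses are not known exactly. Their poses are not given: they have to be found in the camera images.
- stand: Fixed grey stand: foot 130 x 110 x 16 mm, in its middle a boss with an upright steel spindle, 18 mm thick, 84 mm high over the table, with a 42 mm wide shoulder at 40 mm where the arm's hub rests. Origin: centre of the foot's underside on the table; z up along the spindle's axis; x along the 130 mm length, away from the robot, within 0.2 rad of world x.
- stand_shoulder (a point): Point on the spindle's axis at the height of its shoulder, 40 mm above the table; axes as the stand's.
- stand_hole (a point): Middle of the spindle's cross-hole, 72 mm above the table, on the axis; its axes are the stand's and do not turn with the spindle. The hole runs level right through, 7 mm wide, chamfered to 8.4 mm. The stand's pose does not tell how the spindle was left: seen from above, the hole lies up to 1.1 rad either way from the stand's x axis.
- spindle_top (a point): Centre of the spindle's top end, 84 mm above the table; axes as the stand's. A 2.8 mm saw slot across the end runs parallel to the hole. The spindle turns stiffly (11 N at its surface; stops at 1.25 rad). A leg within 0.15 rad of the hole's line slides straight in; up to 0.3 rad off its tip drops in, then binds until swung into line; further off it meets round steel 9 mm from the axis.
- electrode_arm: Loose electrode arm, 0.25 to 0.38 kg, lying flat: round steel hub, 44 mm outside, 26 mm tall, 21 mm bore right through; an aluminium bar 14 mm wide (4 to 16 mm above the underside) runs along +x to a black block 30 x 62 x 20 mm with three holes, centred 98 mm from the hub's axis. Origin: centre of the hub's underside; z up along the bore. On the spindle it may point any way.
- r_clip: Loose steel R-clip (hairpin spring clip) of round 5 mm wire, 0.05 kg, lying flat. Origin: centre of the coil's underside; x along the legs to their tips, y towards the bent leg, z up. The coil is two turns high (10 mm), 36 mm long in x, 20 mm wide in y, with straight sides; grip it across y. It bends if pressed on the stand with over 30 N (pinch included). It works with either face up.
- clip_tip (a point): Round tip of the R-clip's straight leg, at (84.5, -7.5, 2.5) mm in the clip's frame, axes as the clip's. The straight leg runs back from it along the clip's x. The tip touches the spindle's near side when the coil's centre is 93 mm short of the spindle's axis along x.
- clip_seat (a point): Point on the straight leg's axis beside the bent leg's hollow, at (48, -7.5, 2.5) mm in the clip's frame; on the spindle's axis when the clip is home. As the clip is pushed along x, the bent leg's flared end meets the spindle at about 70 mm from coil centre to spindle axis, its hump rides over it from 66 to 58 mm with some 5 N of push, and it snaps home at 48 mm, against a firm stop.
- beaker: Bystander: small beaker, 54 x 60 x 60 mm; origin under its centre.
- buffer_red: Bystander: small white buffer bottle with a red cap, 50 mm wide, 100 mm tall; origin under its centre.
- buffer_yellow: Bystander: small white buffer bottle with a yellow cap, 50 mm wide, 100 mm tall; origin under its centre.

How it is judged:
By the outcome, as a careful person would: the job done as asked, in the order asked, and still so for the second after the job is handed in, with the robot touching nothing.
It also fails if it takes over 72 s, if anything falls off the work surface, if the arm or the gripper's body presses on something with over 40 N, if the wrist force passes 120 N, or if a joint passes its speed limit or range.

## Working session

There is one attempt and no reset: what is moved stays moved. The work goes in short steps, Python scripts to look and compute and a shell command to move; the robot and the scene stay as the last step left them, time stands still between calls to the robot, and variables do not carry over. Pictures are saved under pics/ and viewed, at most 10 in all, crops included, and the job is handed in when it is done.

```bash
mkdir -p pics; ls
cat > h.py <<'E'
import numpy as np, cv2
from station import r
from scipy.spatial.transform import Rotation as R
def tool():
    s=r.state(); q=s['ee_rot']; T=np.eye(4)
    T[:3,:3]=R.from_quat([q[1],q[2],q[3],q[0]]).as_matrix(); T[:3,3]=s['ee_pos']; return T
def shot(name,f=None):
    T=tool(); im=r.read_camera(name)
    if f: cv2.imwrite('pics/'+f,im[:,:,::-1])
    return im,T
def ray(name,uv,T=None):
    p=r.camera_params(name); K=np.array(p['K']); u,v=uv
    x=(u-K[0,2])/K[0,0]; y=(v-K[1,2])/K[1,1]
    if name=='wrist':
        th=np.hypot(x,y); s=np.sin(th)/max(th,1e-9); d=np.array([x*s,y*s,np.cos(th)]); C=T@np.array(p['hand_eye'])
    else:
        d=np.array([x,y,1.]); C=np.linalg.inv(np.array(p['world_to_cam']))
    d=C[:3,:3]@d; return C[:3,3],d/np.linalg.norm(d)
def onz(name,uv,z,T=None):
    o,d=ray(name,uv,T); return o+d*(z-o[2])/d[2]
def cross(a,b):
    (o1,d1),(o2,d2)=a,b
    A=np.stack([d1,-d2],1); t=np.linalg.lstsq(A,o2-o1,rcond=None)[0]
    p,q=o1+d1*t[0],o2+d2*t[1]; return (p+q)/2,np.linalg.norm(p-q)
E
python3 - <<'E'
from h import *
a,_=shot('top','top0.png');b,_=shot('scene','scene0.png');c,T=shot('wrist','wrist0.png')
print(T)
for n in('top','scene'):
    o,d=ray(n,(320,200));print(n,o,d,r.camera_params(n)['K'][0])
print(r.camera_params('wrist'))
E
```

```text
pics
[[ 9.51186673e-01  3.08615925e-01 -3.52231097e-04  1.85100511e-01]
 [ 3.08616080e-01 -9.51185287e-01  1.63234313e-03 -5.70189955e-01]
 [ 1.68730050e-04 -1.66136722e-03 -9.99998606e-01  2.17681145e-01]
 [ 0.00000000e+00  0.00000000e+00  0.00000000e+00  1.00000000e+00]]
top [0.37974031 0.07190508 0.97528202] [ 0.19288037 -0.01908487 -0.98103666] [376.05023171   0.         321.156614  ]
scene [ 0.11471015 -0.49859368  0.55384322] [ 0.52573577  0.64482973 -0.55479413] [410.52637479   0.         315.41759749]
{'K': array([[309.70691629,   0.        , 320.10544849],
       [  0.        , 309.70691629, 202.56322969],
       [  0.        ,   0.        ,   1.        ]]), 'hand_eye': array([[-4.01613112e-04, -9.55221169e-01, -2.95892474e-01,
         8.37341218e-02],
       [ 9.99999871e-01, -2.91754453e-04, -4.15431421e-04,
        -4.53373031e-05],
       [ 3.10500941e-04, -2.95892603e-01,  9.55221164e-01,
        -1.65281837e-01],
       [ 0.00000000e+00,  0.00000000e+00,  0.00000000e+00,
         1.00000000e+00]])}
```

View pics/top0.png

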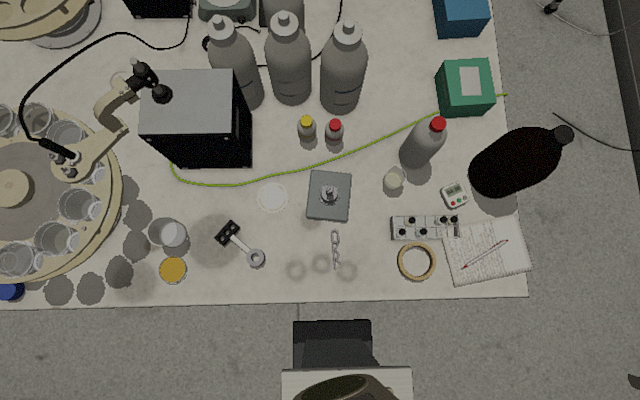

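View pics/scene0.png

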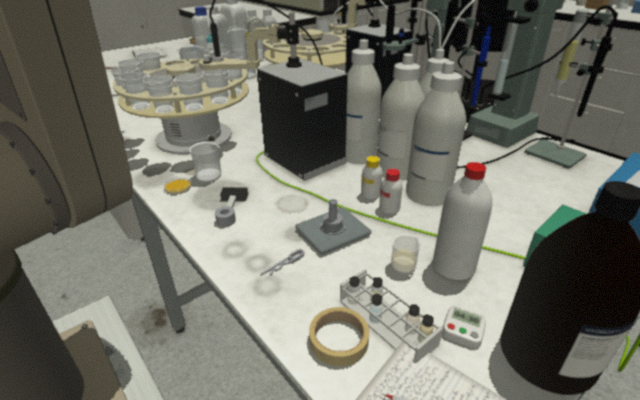

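The top view shows the stand at about (328,195), the arm hub at (256,257) with its block at (228,232), and the clip at (336,250). The scene view shows the spindle at (333,210), the hub at (225,214) and the clip at (283,262). I'll enlarge both crops.

Run:
```python
from h import *
t=cv2.imread('pics/top0.png');s=cv2.imread('pics/scene0.png')
a=cv2.resize(t[165:290,205:365],None,fx=5,fy=5,interpolation=cv2.INTER_CUBIC)[:590]
b=cv2.resize(s[170:290,205:375],None,fx=4.7,fy=4.7,interpolation=cv2.INTER_CUBIC)
cv2.imwrite('pics/ct.png',a[:600,:800]);cv2.imwrite('pics/cs.png',b[:600,:800])
for n,uv,z in [('spindletop',(330,188),.084),('foot',(328,195),.016),('hub',(256,257),.026),('block',(228,232),.02),('clipA',(336,236),.005),('clipB',(336,268),.005)]:
    print(n,onz('top',uv,z).round(4))
```

```text
spindletop [0.5842 0.0295 0.084 ]
foot [0.5812 0.0321 0.016 ]
hub [0.4252 0.2164 0.026 ]
block [0.49   0.2886 0.02  ]
clipA [0.4749 0.014  0.005 ]
clipB [0.3936 0.0167 0.005 ]
```

View pics/ct.png

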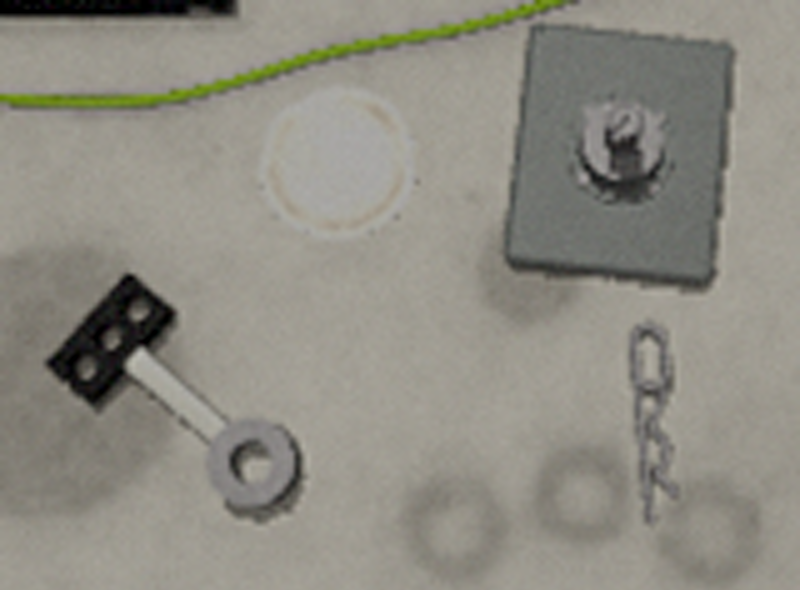

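View pics/cs.png

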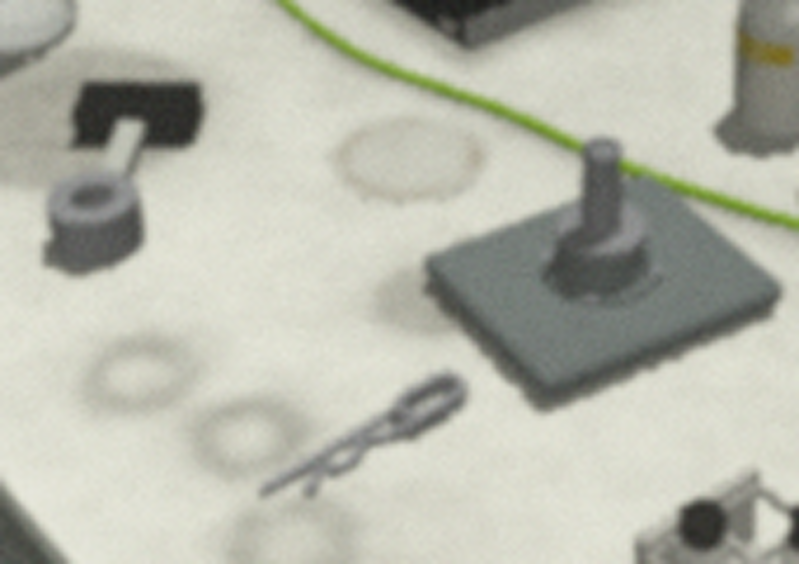

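The crops show the clip's coil centre at about top px (335,237), with the legs pointing at the robot. The hub is at (256,257) with its bar towards the far left, and the saw slot shows on the spindle top. I'll move the wrist camera in.

```bash
python3 -m creep '[[[0,0,0,0.8,-0.95,0,1],[0,0,0,0.8,-0.95,0,1],[0,0,0,0.8,-0.95,0,1],[0,0,0,0.8,-0.95,0,1],[0,0,0,0.8,-0.95,0,1],[0,0,0,0.8,-0.95,0,1],[0,0,0,0.8,-0.95,0,1],[0,0,0,0.8,-0.95,0,1],[0,0,0,0.8,-0.95,0,1],[0,0,0,0.8,-0.95,0,1]]]' && python3 -m creep '[[[0,0,0,0.8,-0.95,0,1],[0,0,0,0.8,-0.95,0,1],[0,0,0,0.8,-0.95,0,1],[0,0,0,0.8,-0.95,0,1],[0,0,0,0.8,-0.95,0,1],[0,0,0,0.8,-0.95,0,1],[0,0,0,0.8,-0.95,0,1],[0,0,0,0.8,-0.95,0,1],[0,0,0,0,0,0,1],[0,0,0,0,0,0,1]]]'
cat >> h.py <<'E'
def go(p,yaw=None):
    T=tool(); d=T[:3,:3].T@(np.array(p)-T[:3,3])/.025
    y0=np.arctan2(T[1,0],T[0,0]); print('at',T[:3,3].round(4),'yaw',y0.round(3),'shift units',d.round(2))
    if yaw is not None: print('turn z units',round(-np.degrees((yaw-y0+np.pi)%(2*np.pi)-np.pi)/5,2))
def proj(p,T):
    p=np.append(p,1); k=r.camera_params('wrist'); c=np.linalg.inv(T@np.array(k['hand_eye']))@p
    K=np.array(k['K']); th=np.arctan2(np.hypot(c[0],c[1]),c[2]); n=np.hypot(c[0],c[1])
    return K[0,0]*th*c[:2]/n+K[:2,2]
E
python3 - <<'E'
from h import *
im,T=shot('wrist','w1.png'); np.save('w1.npy',T); print(T[:3,3])
for p in [(.584,.0295,.084),(.4252,.2164,.026),(.475,.014,.005)]: print(proj(p,T))
E
```

```text
clock: 0.98
ee_pos: [0.3023, -0.2815, 0.2184]
ee_rot: [-0.0, 0.988, 0.156, -0.0]
ft_force: [0.0, 0.6, -0.7]
width: 0.0928
grasp_force: 0.0
clock: 1.82
ee_pos: [0.3957, -0.0517, 0.2184]
ee_rot: [-0.0, 0.987, 0.158, -0.0]
ft_force: [-1.1, 0.1, 0.4]
width: 0.0931
grasp_force: 0.0
[ 0.39571989 -0.05166139  0.21838501]
[301.2741481   -8.72309927]
[130.38557021  99.97086697]
[289.06235606  99.89290664]
```

View pics/w1.png

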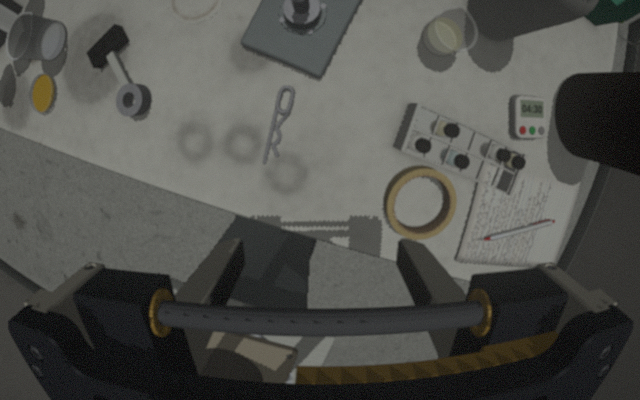

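The wrist view shows the hub at (130,100), the clip's coil at (286,98) and the stand at (302,15). I'll approach the hub along its bar.

```bash
python3 -m creep '[[[0,0,-0.61,0.23,-0.9,0.2,1],[0,0,-0.61,0.18,-0.9,0.2,1],[0,0,-0.61,0.13,-0.9,0.2,1],[0,0,-0.61,0.1,-0.9,0.2,1],[0,0,-0.61,0.05,-0.9,0.2,1],[0,0,-0.61,0,-0.9,0.2,1],[0,0,-0.61,0,-0.9,0.2,1],[0,0,-0.61,0,-0.9,0.2,1],[0,0,-0.61,0,-0.9,0.2,1],[0,0,-0.61,0,-0.6,0.2,1]]]' && python3 -m creep '[[[0,0,0,0,0,0,1],[0,0,0,0,0,0,1]]]'
python3 - <<'E'
from h import *
im,T=shot('wrist','w2.png'); np.save('w2.npy',T)
go((.385,.17,.17),.84); print(proj((.4252,.2164,.026),T))
E
```

```text
clock: 2.7
ee_pos: [0.2993, 0.1373, 0.1682]
ee_rot: [-0.0, 0.912, 0.411, -0.0]
ft_force: [0.4, 0.9, 0.4]
width: 0.0929
grasp_force: 0.0
clock: 2.87
ee_pos: [0.3002, 0.1367, 0.1685]
ee_rot: [0.0, 0.912, 0.41, 0.0]
ft_force: [0.1, -0.5, -0.9]
width: 0.093
grasp_force: 0.0
at [0.3007 0.1365 0.1688] yaw 0.844 shift units [ 3.24  1.63 -0.04]
turn z units 0.05
[361.19940579  51.7725888 ]
```

```bash
python3 -m creep '[[[0,0,0,0.7,0.54,0,1],[0,0,0,0.7,0.54,0,1],[0,0,0,0.7,0.54,0,1],[0,0,0,0.0,0,0,1],[0,0,0,0,0,0,1]]]'
python3 - <<'E'
from h import *
im,T=shot('wrist','w3.png'); np.save('w3.npy',T); print(T[:3,3])
T2=np.load('w2.npy')
a=cv2.imread('pics/w2.png');b=cv2.imread('pics/w3.png')
C=[]
for i,t in ((a,T2),(b,T)):
    u,v=proj((.4252,.2164,.026),t).astype(int); print(u,v)
    y0,x0=max(v-70,0),u-85
    c=cv2.resize(i[y0:y0+140,x0:x0+170],None,fx=2.3,fy=2.3,interpolation=cv2.INTER_CUBIC); print(x0,y0); C.append(c)
h=min(c.shape[0] for c in C); cv2.imwrite('pics/hub.png',np.hstack([c[:h] for c in C]))
E
```

```text
clock: 3.33
ee_pos: [0.3661, 0.1487, 0.1685]
ee_rot: [0.0, 0.912, 0.409, -0.001]
ft_force: [0.0, 0.6, -0.0]
width: 0.0927
grasp_force: 0.0
[0.36607267 0.14867412 0.16845945]
361 51
276 0
318 103
233 33
```

View pics/hub.png

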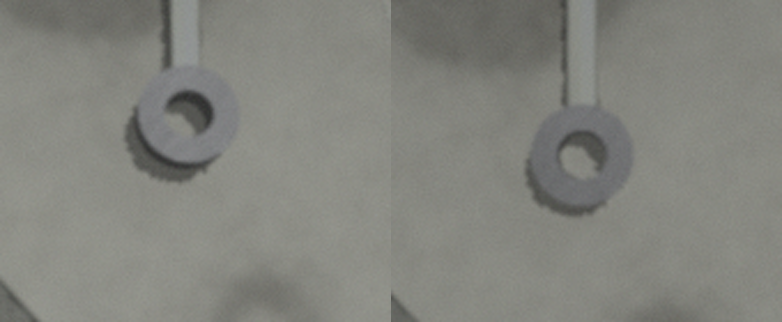

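The crop shows the hub top's circle at (358,50) in w2 and (316,101) in w3, with the bar running straight along tool x, so the yaw is right. Now I'll refine it and triangulate.

```bash
cat >> h.py <<'E'
def circ(f,u,v,r0,r1,s=4,w=45,tol=8):
    g=cv2.cvtColor(cv2.imread('pics/'+f),cv2.COLOR_BGR2GRAY); x0,y0=int(u-w),max(int(v-w),0)
    g=cv2.GaussianBlur(cv2.resize(g[y0:y0+2*w,x0:x0+2*w],None,fx=s,fy=s,interpolation=cv2.INTER_CUBIC),(0,0),3)
    c=cv2.HoughCircles(g,cv2.HOUGH_GRADIENT,1,6,param1=60,param2=12,minRadius=int(r0*s),maxRadius=int(r1*s))
    if c is None: return []
    c=(c[0]+[.5,.5,0])/s+[x0-.5,y0-.5,0]; return [k for k in c if np.hypot(k[0]-u,k[1]-v)<tol][:3]
E
python3 - <<'E'
from h import *
T2,T3=np.load('w2.npy'),np.load('w3.npy')
for r_ in ((9,12),(19,25)):
    print(circ('w2.png',358.2,50,*r_),circ('w3.png',316,100.8,*r_))
print(cross(ray('wrist',(358.2,50),T2),ray('wrist',(316,100.8),T3)))
for uv,t in(((358.2,50),T2),((316,100.8),T3)):print(onz('wrist',uv,.026,t))
p=onz('wrist',(316,100.8),.026,T3); go([p[0],p[1],.005],.843)
E
```

```text
[array([357.5       ,  49.25      ,  10.35000038]), array([356.75      ,  50.75      ,  11.85000038])] []
[array([358.5 ,  47.25,  23.25]), array([359.        ,  45.75      ,  24.57500076]), array([356.75      ,  48.75      ,  21.20000076])] []
(array([0.42461964, 0.21990477, 0.02370077]), np.float64(0.00021776912153789816))
[0.42412855 0.21964363 0.026     ]
[0.42458356 0.21994488 0.026     ]
at [0.3654 0.1488 0.1684] yaw 0.844 shift units [ 3.71 -0.12  6.53]
turn z units 0.01
```

```bash
python3 -m creep '[[[0,0,0,0.93,-0.03,0,1],[0,0,0,0.93,-0.03,0,1],[0,0,0,0.93,-0.03,0,1],[0,0,0,0.92,-0.03,0.4,1],[0,0,0,0,0,1,1],[0,0,0,0,0,1,1],[0,0,0,0,0,1,1],[0,0,0,0,0,1,1],[0,0,0,0,0,1,1],[0,0,0,0,0,0.6,1]]]' && python3 -c "
from h import *
go((.4245,.2199,.0045),.843)"
```

```text
clock: 4.22
ee_pos: [0.4226, 0.2201, 0.0165]
ee_rot: [-0.0, 0.912, 0.41, -0.001]
ft_force: [0.2, -0.7, 0.3]
width: 0.0931
grasp_force: 0.0
at [0.4226 0.2201 0.0165] yaw 0.845 shift units [0.04 0.06 0.48]
turn z units 0.03
```

```bash
python3 -m creep '[[[0,0,0,0.03,0.03,0.25,1],[0,0,0,0,0.03,0.25,1],[0,0,0,0,0,0,1],[0,0,0,0,0,0,0.4],[0,0,0,0,0,0,0.4],[0,0,0,0,0,0,0.4],[0,0,0,0,0,0,0.4],[0,0,0,0,0,0,0.4],[0,0,0,0,0,0,0.4],[0,0,0,0,0,0,0.4]]]' 55 ; python3 -m creep '[[[0,0,0,0,0,0,0.4],[0,0,0,0,0,0,0.4],[0,0,0,0,0,0,0.4]]]'
```

```text
clock: 5.05
ee_pos: [0.4262, 0.221, 0.0063]
ee_rot: [0.0, 0.912, 0.411, 0.0]
ft_force: [0.3, 0.6, 0.2]
width: 0.0509
grasp_force: 0.0
clock: 5.3
ee_pos: [0.4259, 0.221, 0.0062]
ee_rot: [-0.0, 0.912, 0.411, -0.0]
ft_force: [-1.2, 1.6, 2.5]
width: 0.0431
grasp_force: 55.0
```

```bash
python3 -m creep '[[[0,0,0,0,0,-0.5,0.4],[0,0,0,0,0,-0.8,0.4],[0,0,0,0,0,-0.9,0.4],[0,0,0,0,0,-0.9,0.4],[0,0,0,0,0,-0.9,0.4],[0,0,0,0,0,-0.9,0.4],[0,0,0,0,0,-0.5,0.4],[0,0,0,0,0,0,0.4],[0,0,0,0,0,0,0.4]]]' && python3 -c "
from h import *
im,T=shot('wrist','w4.png');np.save('w4.npy',T)
go((.516,.037,.145),.843)"
```

```text
clock: 6.05
ee_pos: [0.4262, 0.2209, 0.1408]
ee_rot: [0.0, 0.912, 0.411, 0.0]
ft_force: [0.5, 0.2, -4.4]
width: 0.0431
grasp_force: 55.0
at [0.4254 0.2206 0.1396] yaw 0.846 shift units [-3.1   7.58 -0.21]
turn z units 0.04
```

View pics/w4.png

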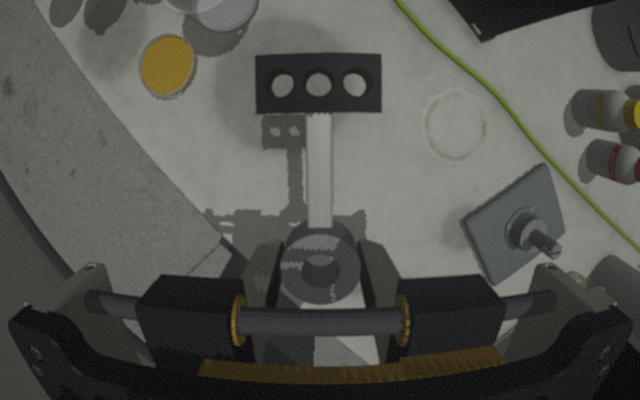

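The hub is held level, with its bore at (320,266) and its bar straight ahead. The stand is to the right at (540,240). I'll take views of the spindle from both sides.

```bash
python3 -m creep '[[[0,0,0,-0.39,0.95,0,0.4],[0,0,0,-0.39,0.95,0,0.4],[0,0,0,-0.39,0.95,0,0.4],[0,0,0,-0.39,0.95,0,0.4],[0,0,0,-0.39,0.95,0,0.4],[0,0,0,-0.39,0.95,0,0.4],[0,0,0,-0.39,0.95,0,0.4],[0,0,0,-0.39,0.95,0,0.4],[0,0,0,0,0,0,0.4],[0,0,0,0,0,0,0.4]]]' && python3 -c "
from h import *
im,T=shot('wrist','w5.png');np.save('w5.npy',T); print(T[:3,3])" && python3 -m creep '[[[0,0,0,0,0.9,0,0.4],[0,0,0,0,0.9,0,0.4],[0,0,0,0,0.9,0,0.4],[0,0,0,0,0.9,0,0.4],[0,0,0,0,0.9,0,0.4],[0,0,0,0,0,0,0.4],[0,0,0,0,0,0,0.4]]]'
python3 - <<'E'
from h import *
im,T=shot('wrist','w6.png');np.save('w6.npy',T); print(T[:3,3])
T5=np.load('w5.npy'); a=cv2.imread('pics/w5.png');b=cv2.imread('pics/w6.png'); C=[]
for i,t in ((a,T5),(b,T)):
    u,v=proj((.584,.0295,.084),t).astype(int); y0,x0=max(v-50,0),u-50; print(x0,y0)
    C.append(cv2.resize(i[y0:y0+100,x0:x0+100],None,fx=4,fy=4,interpolation=cv2.INTER_CUBIC))
cv2.imwrite('pics/sp.png',np.hstack(C))
T4=np.load('w4.npy'); o,d=ray('wrist',(320,266),T4); R4=T4[:3,:3].T; o=R4@(o-T4[:3,3]); d=R4@d; print('hub in tool',o+d*(-.02-o[2])/d[2])
E
```

```text
clock: 6.93
ee_pos: [0.5156, 0.0355, 0.1387]
ee_rot: [-0.001, 0.912, 0.409, -0.002]
ft_force: [0.5, 0.2, -3.7]
width: 0.0431
grasp_force: 55.0
[0.51557202 0.03551635 0.13872564]
clock: 7.57
ee_pos: [0.6004, -0.0373, 0.1397]
ee_rot: [-0.001, 0.912, 0.411, -0.001]
ft_force: [-0.2, 0.0, -3.6]
width: 0.0431
grasp_force: 55.0
[ 0.60038882 -0.03732493  0.13974683]
344 119
193 121
hub in tool [ 0.0033032   0.00030492 -0.02      ]
```

View pics/sp.png

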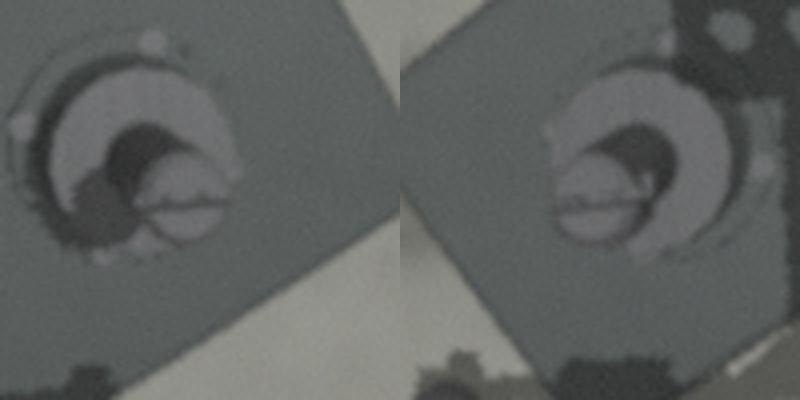

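Both views show the spindle top as a circle, at about (390.4,167.8) in w5 and (242.2,169.8) in w6. The slot runs nearly along image horizontal.

Run:
```python
from h import *
T5,T6=np.load('w5.npy'),np.load('w6.npy')
print(circ('w5.png',390.4,167.8,10.5,13),circ('w6.png',242.2,169.8,10.5,13))
A,B=(390.4,167.8),(242.2,169.8)
print(cross(ray('wrist',A,T5),ray('wrist',B,T6)), onz('wrist',A,.084,T5),onz('wrist',B,.084,T6))
for o,s,t in(((344,119),((137,208),(230,202)),T5),((193,121),((155,208),(245,200)),T6)):
    p,q=[onz('wrist',np.array(o)+np.array(k)/4-.4,.084,t) for k in s]; d=q-p; print('slot yaw',np.arctan2(d[1],d[0]))
S=(onz('wrist',A,.084,T5)+onz('wrist',B,.084,T6))/2
R_=T6[:3,:3]; 
for hx in(.0033,-.0017): go((S-R_@np.array([hx,.0003,0]))[:2].tolist()+[.115],.843)
```

```text
[] []
(array([0.58251992, 0.03123899, 0.07908877]), np.float64(0.00025076494145622824)) [0.58221461 0.03259343 0.084     ] [0.5842152  0.03119147 0.084     ]
slot yaw -0.6471555603291013
slot yaw -0.6547923594490827
at [ 0.5999 -0.0368  0.1398] yaw 0.847 shift units [ 1.49 -2.33  1.  ]
turn z units 0.04
at [ 0.5999 -0.0368  0.1398] yaw 0.847 shift units [ 1.69 -2.33  1.  ]
turn z units 0.04
```

Run:
```python
from h import *
G=[cv2.cvtColor(cv2.imread(f'pics/w{i}.png'),cv2.COLOR_BGR2GRAY).astype(float) for i in(4,5,6)]
g=sum(G)/3
print('col320 v205..315',[(v,int(g[v,318:323].mean())) for v in range(205,316,2)])
for v in(262,268,274,286): print('row',v,[(u,int(g[v-1:v+2,u].mean())) for u in range(270,372,3)])
R4=np.load('w4.npy')
for tx in(-.002,.0005,.003):
    for x in (tx-.022,tx-.0105,tx,tx+.0105,tx+.022): print(tx,round(x,4),proj((R4@np.array([x,0,-.02,1]))[:3],R4).round(1))
```

```text
col320 v205..315 [(205, 137), (207, 137), (209, 138), (211, 137), (213, 137), (215, 136), (217, 136), (219, 136), (221, 136), (223, 136), (225, 136), (227, 104), (229, 62), (231, 62), (233, 68), (235, 103), (237, 106), (239, 107), (241, 110), (243, 108), (245, 106), (247, 99), (249, 83), (251, 68), (253, 68), (255, 82), (257, 85), (259, 84), (261, 84), (263, 85), (265, 75), (267, 53), (269, 50), (271, 49), (273, 50), (275, 51), (277, 49), (279, 50), (281, 51), (283, 50), (285, 49), (287, 54), (289, 63), (291, 64), (293, 63), (295, 64), (297, 65), (299, 64), (301, 64), (303, 71), (305, 113), (307, 116), (309, 62), (311, 33), (313, 42), (315, 48)]
row 262 [(270, 61), (273, 61), (276, 33), (279, 36), (282, 86), (285, 88), (288, 84), (291, 90), (294, 76), (297, 85), (300, 78), (303, 67), (306, 49), (309, 66), (312, 82), (315, 84), (318, 84), (321, 85), (324, 84), (327, 84), (330, 74), (333, 53), (336, 53), (339, 63), (342, 64), (345, 64), (348, 66), (351, 66), (354, 66), (357, 65), (360, 48), (363, 29), (366, 54), (369, 64)]
row 268 [(270, 60), (273, 48), (276, 26), (279, 34), (282, 74),
[... 799 characters left out ...]
 (294, 64), (297, 63), (300, 62), (303, 62), (306, 61), (309, 59), (312, 56), (315, 53), (318, 51), (321, 52), (324, 52), (327, 53), (330, 67), (333, 94), (336, 67), (339, 65), (342, 65), (345, 63), (348, 64), (351, 64), (354, 70), (357, 127), (360, 107), (363, 24), (366, 26), (369, 26)]
-0.002 -0.024 [319.5 307. ]
-0.002 -0.0125 [319.5 290.6]
-0.002 -0.002 [319.4 274.5]
-0.002 0.0085 [319.4 257.4]
-0.002 0.02 [319.4 237.4]
0.0005 -0.0215 [319.5 303.6]
0.0005 -0.01 [319.5 286.9]
0.0005 0.0005 [319.4 270.5]
0.0005 0.011 [319.4 253.2]
0.0005 0.0225 [319.4 232.9]
0.003 -0.019 [319.5 300.1]
0.003 -0.0075 [319.5 283.1]
0.003 0.003 [319.4 266.5]
0.003 0.0135 [319.4 248.9]
0.003 0.025 [319.4 228.4]
```

Run:
```python
from h import *
R_=tool()[:3,:3]
go((np.array([.5832,.0319,.115])-R_@np.array([.0002,.0006,0])),.843); go((np.array([.5832,.0319,.093])-R_@np.array([.0002,.0006,0])))
```

```text
at [ 0.5999 -0.0368  0.1398] yaw 0.847 shift units [ 1.61 -2.34  1.  ]
turn z units 0.04
at [ 0.5999 -0.0368  0.1398] yaw 0.847 shift units [ 1.61 -2.34  1.88]
```

```bash
python3 -m creep '[[[0,0,0,0.4,-0.58,0,0.4],[0,0,0,0.4,-0.58,0,0.4],[0,0,0,0.4,-0.59,0.2,0.4],[0,0,0,0.41,-0.59,0.4,0.4],[0,0,0,0,0,0.5,0.4],[0,0,0,0,0,0.4,0.4],[0,0,0,0,0,0,0.4],[0,0,0,0,0,0,0.4]]]'
python3 - <<'E'
from h import *
R_=tool()[:3,:3]
go((np.array([.5832,.0319,.082])-R_@np.array([.0002,.0006,0])),.843)
shot('top','t7.png');shot('scene','s7.png');
t=cv2.imread('pics/top0.png')[165:225,300:360];t7=cv2.imread('pics/t7.png')[165:225,300:360];s7=cv2.imread('pics/s7.png')[160:260,290:390]
f=lambda a,k:cv2.resize(a,None,fx=k,fy=k,interpolation=cv2.INTER_CUBIC)
cv2.imwrite('pics/c7.png',f(s7,5))
E
```

```text
clock: 8.28
ee_pos: [0.5826, 0.0308, 0.1025]
ee_rot: [-0.0, 0.912, 0.411, -0.001]
ft_force: [0.9, 0.3, -3.2]
width: 0.0437
grasp_force: 55.0
at [0.5826 0.0308 0.1025] yaw 0.846 shift units [ 0.04 -0.03  0.82]
turn z units 0.04
```

```bash
python3 -m creep '[[[0,0,0,0.02,-0.02,0.2,0.4],[0,0,0,0,0,0.2,0.4],[0,0,0,0,0,0.1,0.4],[0,0,0,0,0,0.1,0.4],[0,0,0,0,0,0,0.4]]]'; python3 -m creep '[[[0,0,0,0,0,0.06,0.4],[0,0,0,0,0,0.06,0.4],[0,0,0,0,0,0,0.4]]]'
```

```text
clock: 8.8
ee_pos: [0.5832, 0.0315, 0.0877]
ee_rot: [-0.0, 0.912, 0.41, -0.001]
ft_force: [0.1, 0.4, -3.2]
width: 0.0434
grasp_force: 55.0
clock: 9.05
ee_pos: [0.5834, 0.0317, 0.0853]
ee_rot: [-0.0, 0.912, 0.411, -0.0]
ft_force: [-0.9, 0.4, -4.7]
width: 0.0433
grasp_force: 55.0
```

```bash
python3 -m creep '[[[0,0,0,0,0,0.12,0.4],[0,0,0,0,0,0.12,0.4],[0,0,0,0,0,0.12,0.4],[0,0,0,0,0,0,0.4]]]'; python3 -m creep '[[[0,0,0,0,0,0.15,0.4],[0,0,0,0,0,0.15,0.4],[0,0,0,0,0,0.15,0.4],[0,0,0,0,0,0.15,0.4],[0,0,0,0,0,0.15,0.4],[0,0,0,0,0,0.15,0.4],[0,0,0,0,0,0.15,0.4],[0,0,0,0,0,0,0.4]]]'
```

```text
clock: 9.38
ee_pos: [0.5834, 0.0316, 0.0757]
ee_rot: [-0.0, 0.912, 0.411, -0.0]
ft_force: [-0.5, 1.2, -5.0]
width: 0.0432
grasp_force: 55.0
clock: 10.05
ee_pos: [0.5834, 0.0315, 0.0493]
ee_rot: [-0.0, 0.912, 0.411, -0.0]
ft_force: [-3.0, 1.6, -4.8]
width: 0.0432
grasp_force: 55.0
```

```bash
python3 -m creep '[[[0,0,0,0,0,0.06,0.4],[0,0,0,0,0,0.06,0.4],[0,0,0,0,0,0.03,0.4],[0,0,0,0,0,0,0.4]]]'
```

```text
clock: 10.38
ee_pos: [0.5835, 0.0317, 0.0464]
ee_rot: [-0.0, 0.912, 0.411, -0.0]
ft_force: [-5.2, 2.3, -3.9]
width: 0.0432
grasp_force: 55.0
```

```bash
python3 -m creep '[[[0,0,0,0,0,0,0.65],[0,0,0,0,0,0,0.65],[0,0,0,0,0,0,0.65],[0,0,0,0,0,0,0.65],[0,0,0,0,0,-0.3,0.65],[0,0,0,0,0,-0.8,0.65],[0,0,0,0,0,-1,0.65],[0,0,0,0,0,-1,0.65],[0,0,0,0,0,-1,0.65]]]'; python3 -c "
from h import *
go((.40,.015,.145),0)"
```

```text
clock: 11.13
ee_pos: [0.5839, 0.0315, 0.1511]
ee_rot: [0.0, 0.912, 0.411, 0.0]
ft_force: [-0.3, -0.7, 0.6]
width: 0.0604
grasp_force: 0.0
at [0.5839 0.0315 0.1511] yaw 0.846 shift units [-5.37 -5.07  0.24]
turn z units 9.7
```

Run:
```python
from h import *
for n,uv in(('yel',(307,121)),('red',(335,125))): print(n,onz('top',uv,.1))
print('beaker',onz('top',(393,175),.06),onz('scene',(405,240),.06))
print('redscene',onz('scene',(393,174),.1))
T1=np.load('w1.npy'); print('clip',onz('wrist',(285,98),.01,T1),onz('wrist',(266,163),.0025,T1))
go((.44,.015,.145),3.14)
```

```text
yel [0.7517133  0.08214828 0.1       ]
red [0.73997154 0.01315139 0.1       ]
beaker [ 0.61996926 -0.13164851  0.06      ] [ 0.61825596 -0.13275286  0.06      ]
redscene [0.73201965 0.00456447 0.1       ]
clip [0.47589163 0.01833718 0.01      ] [0.39128073 0.01827488 0.0025    ]
at [0.5839 0.0315 0.1511] yaw 0.846 shift units [-4.31 -3.87  0.24]
turn z units -26.29
```

```bash
python3 -m creep '[[[0,0,-1,0,0,0,0.65],[0,0,-1,0,0,0,0.65],[0,0,-1,0,0,0,0.65],[0,0,-1,0,0,0,0.65],[0,0,-1,0,0,0,0.65],[0,0,-1,0,0,0,0.65],[0,0,-1,0,0,0,0.65],[0,0,-1,0,0,0,0.65],[0,0,-1,0,0,0,0.65],[0,0,-1,0,0,0,0.65]]]' >/dev/null; python3 -m creep '[[[0,0,-1,0,0,0,0.65],[0,0,-1,0,0,0,0.65],[0,0,-1,0,0,0,0.65],[0,0,-1,0,0,0,0.65],[0,0,-1,0,0,0,0.65],[0,0,-1,0,0,0,0.65],[0,0,-1,0,0,0,0.65],[0,0,-1,0,0,0,0.65],[0,0,-1,0,0,0,0.65],[0,0,-1,0,0,0,0.65]]]'>/dev/null; python3 -m creep '[[[0,0,-1,0,0,0,0.65],[0,0,-1,0,0,0,0.65],[0,0,-1,0,0,0,0.65],[0,0,-1,0,0,0,0.65],[0,0,-1,0,0,0,0.65],[0,0,-1,0,0,0,0.65],[0,0,-0.8,0.4,-0.1,0.1,0.65],[0,0,0,0.8,-0.2,0.2,0.65],[0,0,0,0.9,-0.2,0.2,0.65],[0,0,0,0.7,-0.12,0,0.65]]]'; python3 -m creep '[[[0,0,0,0.3,0,0,0.65],[0,0,0,0,0,0,0.65],[0,0,0,0,0,0,0.65]]]'
python3 - <<'E'
from h import *
im,T=shot('wrist','w8.png');np.save('w8.npy',T);go((.476,.016,.12),3.14+.085)
for p in((.476,.016,.01),(.391,.018,.0025),(.583,.032,.084)): print(proj(p,T))
E
```

```text
clock: 13.63
ee_pos: [0.5128, 0.0134, 0.1362]
ee_rot: [-0.0, -0.022, 1.0, -0.0]
ft_force: [-0.2, -0.2, -0.3]
width: 0.0605
grasp_force: 0.0
clock: 13.88
ee_pos: [0.5078, 0.0135, 0.1378]
ee_rot: [0.001, -0.022, 1.0, -0.0]
ft_force: [0.7, -1.0, 0.1]
width: 0.0602
grasp_force: 0.0
at [0.508  0.0136 0.1377] yaw -3.098 shift units [1.28 0.15 0.7 ]
turn z units -0.46
[323.79115797 161.83047942]
[329.75081017  73.72925608]
[337.54536792 302.55110109]
```

Run:
```python
from h import *
g=cv2.GaussianBlur(cv2.cvtColor(cv2.imread('pics/w8.png'),cv2.COLOR_BGR2GRAY),(3,3),0)
y0,x0=50,270; c=g[y0:210,x0:390]; m=c<np.median(c)-14
for v in range(0,160,4): print(v+y0,''.join('#' if k else '.' for k in m[v]))
```

```text
50 ...............############....################.##......................................................................
54 ............##...#............................##........................................................................
58 ..............###...............................#########...............................................................
62 ................#...............................#####..##...............................................................
66 ..........#####.........................................................................................................
70 ......##########........................................................................................................
74 ......#######..##............................................####...................###.................................
78 .......##.....###.............................#..#...........######.....................................................
82 ...............#..########..............##..#####............######......................................
[... 3186 characters left out ...]
...........................................................................
190 ........................................................................................................................
194 ........................................................................................................................
198 ........................##...#############..............................................................................
202 ....................................................##################..................................................
206 ............................................................................##############################..............
```

Run:
```python
from h import *
g=cv2.imread('pics/w8.png')[60:200,270:390]
g=cv2.resize(g,None,fx=4,fy=4,interpolation=cv2.INTER_CUBIC); cv2.imwrite('pics/c8.png',cv2.convertScaleAbs(g,alpha=1.8,beta=-60))
T=np.load('w8.npy')
p,q=onz('wrist',(334.3,76),.0025,T),onz('wrist',(334.6,114),.0025,T); d=p-q; print('leg',p,q,np.arctan2(d[1],d[0])%(2*np.pi))
```

```text
leg [0.39299782 0.02241155 0.0025    ] [0.42994163 0.02439619 0.0025    ] 3.1952617126653755
```

View pics/c8.png

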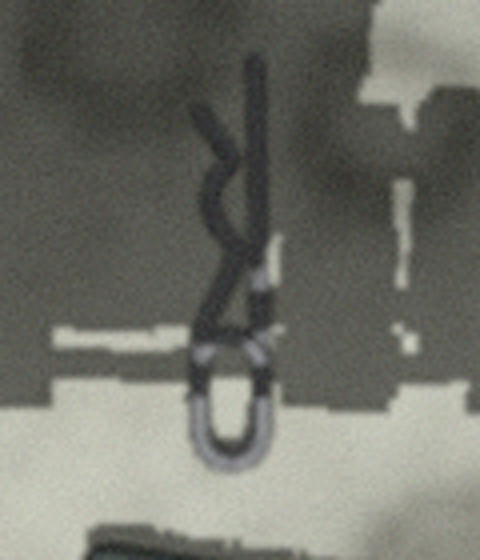

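The crop shows the straight leg vertical at u≈334 with its tip at v≈74. The coil spans x 317–338, y 142–177, so its centre is about (327.1,159.4).

Run:
```python
from h import *
T=np.load('w8.npy');T1=np.load('w1.npy'); c=onz('wrist',(327.1,159.4),.01,T); print(c)
print(cross(ray('wrist',(286,98),T1),ray('wrist',(327.1,159.4),T)))
tip=onz('wrist',(334.3,74.3),.0025,T); y=3.195; d=np.array([np.cos(y),np.sin(y)]); n=np.array([-d[1],d[0]])
print('coil from tip',tip[:2]-.0845*d+.0075*n)
go((c[0],c[1],.03),3.195); go((c[0],c[1],.0035),3.195)
```

```text
[0.47349838 0.01905213 0.01      ]
(array([ 0.47497589,  0.0186442 , -0.00149284]), np.float64(0.001702543153879567))
coil from tip [0.47610994 0.01935964]
at [0.508  0.0136 0.1377] yaw -3.098 shift units [1.38 0.28 4.3 ]
turn z units -0.12
at [0.508  0.0136 0.1377] yaw -3.098 shift units [1.38 0.28 5.36]
turn z units -0.12
```

```bash
python3 -m creep '[[[0,0,-0.12,0.66,0.14,0.3,0.5],[0,0,0,0.66,0.14,0.8,0.5],[0,0,0,0,0,0.8,0.5],[0,0,0,0,0,0.8,0.5],[0,0,0,0,0,0.8,0.5],[0,0,0,0,0,0.8,0.5],[0,0,0,0,0,0.4,0.5],[0,0,0,0,0,0.2,0.5],[0,0,0,0,0,0,0.5],[0,0,0,0,0,0,0.5]]]'; python3 -c "
from h import *
go((.475,.0191,.0035),3.195)"
```

```text
clock: 14.77
ee_pos: [0.4743, 0.0189, 0.0148]
ee_rot: [0.0, -0.027, 1.0, -0.0]
ft_force: [-0.2, -0.2, 1.0]
width: 0.0465
grasp_force: 0.0
at [0.4743 0.0189 0.0148] yaw -3.088 shift units [-0.03  0.01  0.45]
turn z units 0.01
```

```bash
python3 -m creep '[[[0,0,0,0,0,0.25,0.5],[0,0,0,0,0,0.2,0.5],[0,0,0,0,0,0,0.5],[0,0,0,0,0,0,0.1],[0,0,0,0,0,0,0.1],[0,0,0,0,0,0,0.1],[0,0,0,0,0,0,0.1],[0,0,0,0,0,0,0.1],[0,0,0,0,0,0,0.1],[0,0,0,0,0,0,0.1]]]' 22; python3 -m creep '[[[0,0,0,0,0,-0.4,0.1],[0,0,0,0,0,-0.8,0.1],[0,0,0,0,0,-1,0.1],[0,0,0,0,0,-1,0.1],[0,0,0,0,0,-1,0.1],[0,0,0,0,0,-0.8,0.1],[0,0,0,0,0,0,0.1],[0,0,0,0,0,0,0.1]]]'
python3 - <<'E'
from h import *
im,T=shot('wrist','w9.png');np.save('w9.npy',T)
d=np.array([np.cos(2.49),np.sin(2.49)]); S=np.array([.583,.032])
P=S-.115*d; go((P[0],P[1],.13),2.49)
for p in((0,0,-.005),(.0845,.0075,.001),(.0845,-.0075,.001)): print(proj((T@np.append(p,1))[:3],T))
g=cv2.GaussianBlur(im.mean(2).astype(np.uint8),(3,3),0)
print('leg',[(v,[int(x) for x in g[v,300:345:3]]) for v in range(100,240,20)])
E
```

```text
clock: 15.6
ee_pos: [0.4737, 0.0188, 0.0031]
ee_rot: [0.0, -0.027, 1.0, -0.0]
ft_force: [0.4, -0.1, 0.7]
width: 0.0194
grasp_force: 22.0
clock: 16.27
ee_pos: [0.4746, 0.0188, 0.1298]
ee_rot: [0.002, -0.027, 1.0, -0.0]
ft_force: [1.2, -0.2, -1.2]
width: 0.0195
grasp_force: 22.0
at [0.4735 0.0189 0.1281] yaw -3.088 shift units [-7.9  -2.69 -0.07]
turn z units 8.08
[319.58910933 255.87250568]
[333.6654597  104.80616328]
[305.2802186  104.82921203]
leg [(100, [73, 72, 72, 69, 68, 69, 69, 68, 70, 72, 74, 75, 75, 75, 73]), (120, [68, 66, 66, 68, 69, 73, 75, 76, 78, 75, 60, 63, 59, 67, 68]), (140, [75, 75, 70, 60, 64, 61, 69, 78, 77, 77, 60, 64, 60, 69, 70]), (160, [81, 80, 81, 114, 91, 65, 64, 61, 71, 80, 62, 63, 63, 76, 79]), (180, [131, 131, 130, 95, 63, 64, 82, 131, 135, 133, 72, 66, 68, 125, 133]), (200, [133, 133, 134, 133, 133, 130, 80, 65, 65, 115, 73, 65, 72, 125, 131]), (220, [130, 131, 116, 67, 68, 76, 129, 135, 133, 131, 73, 64, 77, 131, 130])]
```

Run:
```python
from h import *
T=np.load('w9.npy'); g=cv2.imread('pics/w9.png').mean(2)
print([(v,int(g[v,331:336].mean()),int(g[v,322:327].mean())) for v in range(96,124,2)])
# leg lateral position and direction
P=[]
for v in range(122,216,6):
    w=np.clip(g[v,322:346].astype(float),0,255); w=np.clip(np.percentile(w,80)-w-4,0,None); P.append((322+(w*np.arange(24)).sum()/w.sum(),v))
R_=T[:3,:3].T
L=[]
for p in P:
    o,d=ray('wrist',p,T); o=R_@(o-T[:3,3]); d=R_@d; q=o+d*(.0008-o[2])/d[2]; L.append(q[:2])
L=np.array(L)*1000; print(L.round(1).tolist()); print(np.polyfit(L[:,0],L[:,1],1))
for v in(106,108,110,112,114):
    o,d=ray('wrist',(333.5,v),T); o=R_@(o-T[:3,3]); d=R_@d; print(v,(o+d*(.0008-o[2])/d[2])*1000)
```

```text
[(96, 76, 70), (98, 76, 69), (100, 76, 70), (102, 75, 73), (104, 75, 71), (106, 69, 72), (108, 60, 73), (110, 62, 72), (112, 61, 73), (114, 62, 76), (116, 62, 75), (118, 62, 76), (120, 61, 77), (122, 61, 77)]
[[75.3, 8.6], [72.0, 8.6], [68.8, 8.5], [65.6, 8.3], [62.3, 7.0], [59.0, 5.9], [55.7, 5.7], [52.4, 7.4], [49.1, 7.4], [45.7, 7.5], [42.3, 7.6], [38.9, 5.7], [35.5, 5.6], [32.0, 5.8], [28.5, 6.3], [24.9, 7.7]]
[0.03995611 5.08640673]
106 [83.85549217  7.40613436  0.8       ]
108 [82.78226154  7.41006829  0.8       ]
110 [81.70909748  7.4142001   0.8       ]
112 [80.6359104   7.41853022  0.8       ]
114 [79.5626107   7.42305909  0.8       ]
```

```bash
python3 -m creep '[[[0,0,0.5,-0.8,-0.2,0,0.1],[0,0,0.9,-0.8,-0.2,0,0.1],[0,0,0.95,-0.8,-0.2,0,0.1],[0,0,0.95,-0.8,-0.2,0,0.1],[0,0,0.95,-0.8,-0.2,0,0.1],[0,0,0.95,-0.8,-0.2,0,0.1],[0,0,0.95,-0.7,-0.2,0,0.1],[0,0,0.95,-0.5,-0.2,0,0.1],[0,0,0.95,-0.2,0,0,0.1],[0,0,0,0,0,0,0.1]]]'; python3 -m creep '[[[0,0,0,0,0,0,0.1]]]'
python3 - <<'E'
from h import *
d=np.array([np.cos(2.49),np.sin(2.49)]);t=np.array([d[1],-d[0]]); P=np.array([.583,.032])-.11*d-.0075*t; go((P[0],P[1],.073),2.49)
E
```

```text
clock: 17.15
ee_pos: [0.6146, -0.0497, 0.1254]
ee_rot: [-0.002, 0.321, 0.947, -0.0]
ft_force: [-0.0, 0.1, -1.0]
width: 0.0191
grasp_force: 22.0
clock: 17.23
ee_pos: [0.6141, -0.0489, 0.1259]
ee_rot: [-0.002, 0.318, 0.948, -0.0]
ft_force: [-0.6, 0.2, -0.8]
width: 0.0196
grasp_force: 22.0
at [ 0.6141 -0.0489  0.1259] yaw 2.495 shift units [-1.46  1.51  2.11]
turn z units 0.06
```

```bash
python3 -m creep '[[[0,0,0,-0.5,0.5,0,0.1],[0,0,0,-0.5,0.5,0,0.1],[0,0,0,-0.46,0.5,0.3,0.1],[0,0,0,0,0,0.7,0.1],[0,0,0,0,0,0.7,0.1],[0,0,0,0,0,0.35,0.1],[0,0,0,0,0,0,0.1],[0,0,0,0,0,0,0.1],[0,0,0,0,0,0,0.1]]]'
python3 - <<'E'
from h import *
d=np.array([np.cos(2.49),np.sin(2.49)]);t=np.array([d[1],-d[0]]); P=np.array([.583,.032])-.11*d-.0075*t; go((P[0],P[1],.073),2.49)
im,T=shot('wrist','w10.png');np.save('w10.npy',T)
u,v=proj((.583,.032,.084),T);print(u,v)
x0,y0=255,int(max(0,v-45)); c=cv2.resize(im[y0:y0+150,x0:x0+130,::-1],None,fx=4,fy=4,interpolation=cv2.INTER_CUBIC); print(x0,y0)
cv2.imwrite('pics/c10.png',cv2.convertScaleAbs(c,alpha=1.6,beta=-20))
E
```

```text
clock: 17.98
ee_pos: [0.6673, -0.0411, 0.0777]
ee_rot: [0.001, 0.318, 0.948, 0.0]
ft_force: [-0.6, 0.2, -0.8]
width: 0.019
grasp_force: 22.0
at [ 0.6673 -0.0411  0.0777] yaw 2.494 shift units [ 0.05 -0.02  0.19]
turn z units 0.04
333.1571852326438 53.781548991014375
255 8
```

View pics/c10.png

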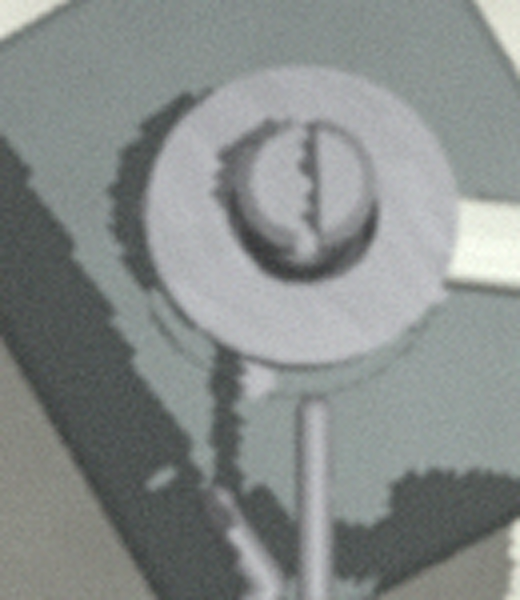

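The view shows the spindle top at about (331.9,54.1). The saw slot runs nearly vertical at u≈332.5, and the leg is vertical at u≈333.3 with its tip at v≈108. The hub is down on its shoulder, so now I'll compute the relative offset.

Run:
```python
from h import *
T=np.load('w10.npy'); R_=T[:3,:3].T
def tl(p,z):
    o,d=ray('wrist',p,T); o=R_@(o-T[:3,3]); d=R_@d; return ((o+d*(z-o[2])/d[2])*1000)[:2].round(2)
zt=T[2,3]
f=lambda x,y:(x/4+255-.4,y/4+8-.4)
print('spindle top',tl(f(309,186),zt-.084))
a,b=tl(f(315,122),zt-.084),tl(f(311.5,240),zt-.084); print('slot',a,b,np.arctan2(*(a-b)[::-1]))
a,b=tl(f(314,402),.001),tl(f(315,590),.001); print('leg',a,b,np.arctan2(*(a-b)[::-1]))
print(np.unique(np.round(T[:3,3],4)))
```

```text
spindle top [111.15   6.72]
slot [119.74   7.49] [104.05   7.04] 0.028672828144003164
leg [83.15  7.69] [57.72  7.97] -0.01101017246079894
[-0.0411  0.0777  0.6673]
```

```bash
python3 -m creep '[[[0,0,0,0.1,-0.02,0.1,0.1],[0,0,0,0.1,0,0.1,0.1],[0,0,0,0.15,0,0,0.1],[0,0,0,0.15,0,0,0.1],[0,0,0,0,0,0,0.1],[0,0,0,0,0,0,0.1]]]'
python3 - <<'E'
from h import *
im,T=shot('wrist','w11.png');np.save('w11.npy',T);print(T[:3,3].round(4),r.state()['ft_force'])
d=T[:2,0];v=np.array([.583,.032])-T[:2,3];print('dist',v@d, 'lat',v@T[:2,1])
E
```

```text
clock: 18.53
ee_pos: [0.6566, -0.0338, 0.0718]
ee_rot: [0.0, 0.319, 0.948, 0.0]
ft_force: [-0.5, 0.3, -0.3]
width: 0.0189
grasp_force: 22.0
[ 0.6566 -0.0338  0.0718] [ 0.51645103  0.24999526 -0.6795808 ]
dist 0.09835383990329116 lat 0.007986158746110097
```

```bash
python3 -m creep '[[[0,0,0,0.08,0,-0.03,0.1],[0,0,0,0.08,0,0,0.1],[0,0,0,0.08,0,0,0.1],[0,0,0,0,0,0,0.1]]]';python3 -m creep '[[[0,0,0,0.08,0,0,0.1],[0,0,0,0.04,0,0,0.1],[0,0,0,0,0,0,0.1]]]'
```

```text
clock: 18.92
ee_pos: [0.6517, -0.0301, 0.0724]
ee_rot: [-0.0, 0.319, 0.948, 0.0]
ft_force: [-0.4, -0.6, -0.5]
width: 0.0192
grasp_force: 22.0
clock: 19.17
ee_pos: [0.6494, -0.0284, 0.0723]
ee_rot: [-0.0, 0.319, 0.948, 0.0]
ft_force: [-0.7, -0.3, -0.4]
width: 0.019
grasp_force: 22.0
```

```bash
python3 -m creep '[[[0,0,0,0.08,0,0,0.1],[0,0,0,0.08,0,0,0.1],[0,0,0,0.08,0,0,0.1],[0,0,0,0,0,0,0.1]]]';python3 -m creep '[[[0,0,0,0.1,0,0,0.1],[0,0,0,0.1,0,0,0.1],[0,0,0,0.1,0,0,0.1],[0,0,0,0,0,0,0.1],[0,0,0,0,0,0,0.1]]]'
```

```text
clock: 19.5
ee_pos: [0.6445, -0.0246, 0.0723]
ee_rot: [-0.0, 0.319, 0.948, 0.0]
ft_force: [0.6, -0.6, -1.0]
width: 0.0195
grasp_force: 22.0
clock: 19.92
ee_pos: [0.6387, -0.0203, 0.0724]
ee_rot: [-0.0, 0.319, 0.948, -0.0]
ft_force: [-0.7, 0.4, -0.4]
width: 0.0189
grasp_force: 22.0
```

```bash
python3 -m creep '[[[0,0,0,0.1,0,0,0.1],[0,0,0,0.1,0,0,0.1],[0,0,0,0,0,0,0.1],[0,0,0,0,0,0,0.1]]]' 16;python3 -m creep '[[[0,0,0,0.08,0,0,0.1],[0,0,0,0.08,0,0,0.1],[0,0,0,0.08,0,0,0.1],[0,0,0,0,0,0,0.1]]]'; python3 -c "
from h import *
T=tool();v=np.array([.583,.032])-T[:2,3];print('dist',v@T[:2,0],v@T[:2,1],r.state()['moment'])"
```

```text
clock: 20.25
ee_pos: [0.6347, -0.0173, 0.0724]
ee_rot: [0.0, 0.319, 0.948, -0.0]
ft_force: [0.1, 0.1, 0.3]
width: 0.0194
grasp_force: 15.9
clock: 20.58
ee_pos: [0.6298, -0.0142, 0.0725]
ee_rot: [0.0, 0.319, 0.948, -0.0]
ft_force: [-1.0, -3.2, -0.4]
width: 0.0197
grasp_force: 16.1
dist 0.06518816759227164 0.008518339044175581 [-0.63678073 -0.06355716  0.18325871]
```

```bash
python3 -m creep '[[[0,0,0,0.08,0,0,0.1],[0,0,0,0.08,0,0,0.1],[0,0,0,0,0,0,0.1]]]';python3 -m creep '[[[0,0,0,0.08,0,0,0.1],[0,0,0,0.08,0,0,0.1],[0,0,0,0,0,0,0.1]]]'; python3 -c "
from h import *
T=tool();v=np.array([.583,.032])-T[:2,3];print('dist',v@T[:2,0],v@T[:2,1],r.state()['ft_force']@T[:3,:3])"
```

```text
clock: 20.83
ee_pos: [0.6264, -0.0118, 0.0724]
ee_rot: [-0.0, 0.319, 0.948, -0.0]
ft_force: [-1.0, -2.8, -0.4]
width: 0.0193
grasp_force: 16.1
clock: 21.08
ee_pos: [0.6229, -0.0092, 0.0722]
ee_rot: [-0.001, 0.319, 0.948, -0.0]
ft_force: [-3.3, -2.8, -0.8]
width: 0.0195
grasp_force: 16.1
dist 0.056683132057107836 0.008700204847695552 [ 0.91157659 -4.23876101  0.78469489]
```

```bash
python3 -m creep '[[[0,0,0,0.08,-0.03,0,0.1],[0,0,0,0.08,0,0,0.1],[0,0,0,0.08,0,0,0.1],[0,0,0,0,0,0,0.1]]]'; python3 -c "
from h import *
T=tool();v=np.array([.583,.032])-T[:2,3];print('dist',v@T[:2,0],v@T[:2,1],r.state()['ft_force']@T[:3,:3])"
```

```text
clock: 21.42
ee_pos: [0.6174, -0.0051, 0.0719]
ee_rot: [-0.001, 0.319, 0.948, 0.0]
ft_force: [-4.9, -0.5, -0.9]
width: 0.0197
grasp_force: 16.0
dist 0.049834394506067296 0.00880447666835574 [ 3.59143737 -3.34083274  0.88317466]
```

```bash
python3 -m creep '[[[0,0,0,0.04,-0.02,0,0.1],[0,0,0,0.03,0,0,0.1],[0,0,0,0,0,0,0.1],[0,0,0,0,0,0,0.1]]]'; python3 -c "
from h import *
T=tool();v=np.array([.583,.032])-T[:2,3];print('dist',v@T[:2,0],v@T[:2,1],r.state()['ft_force']@T[:3,:3])"
```

```text
clock: 21.75
ee_pos: [0.6165, -0.0049, 0.0722]
ee_rot: [-0.0, 0.319, 0.948, 0.0]
ft_force: [-3.5, 0.5, -0.7]
width: 0.0193
grasp_force: 15.9
dist 0.048994559369265944 0.009111654856336452 [ 3.08593237 -1.66176948  0.68397085]
```

```bash
python3 -m creep '[[[0,0,0,0.04,0,0,0.1],[0,0,0,0,0,0,0.1],[0,0,0,0,0,0,0.1]]]'; python3 -c "
from h import *
T=tool();v=np.array([.583,.032])-T[:2,3];print('dist',v@T[:2,0],v@T[:2,1],r.state()['ft_force']@T[:3,:3])";  python3 -m creep '[[[0,0,0,0.04,0,0,0.1],[0,0,0,0,0,0,0.1],[0,0,0,0,0,0,0.1]]]'; python3 -c "
from h import *
T=tool();v=np.array([.583,.032])-T[:2,3];print('dist',v@T[:2,0],v@T[:2,1],r.state()['ft_force']@T[:3,:3])"
```

```text
clock: 22.0
ee_pos: [0.616, -0.0044, 0.0724]
ee_rot: [0.0, 0.319, 0.948, 0.0]
ft_force: [-1.7, -0.2, -0.8]
width: 0.0193
grasp_force: 15.9
dist 0.048317706757666626 0.009103835742206462 [ 1.22847839 -1.1785945   0.79810151]
clock: 22.25
ee_pos: [0.6154, -0.0039, 0.0726]
ee_rot: [0.0, 0.319, 0.948, 0.0]
ft_force: [-1.3, 0.6, -0.6]
width: 0.0197
grasp_force: 15.9
dist 0.047546522870698264 0.009043614998452658 [ 1.41286448 -0.33163928  0.5795944 ]
```

```bash
for i in 1; do python3 -m creep '[[[0,0,0,0.04,0,0,0.1],[0,0,0,0,0,0,0.1],[0,0,0,0,0,0,0.1]]]'; done; python3 -c "
from h import *
T=tool();v=np.array([.583,.032])-T[:2,3];print('dist',v@T[:2,0],v@T[:2,1],r.state()['ft_force']@T[:3,:3])"; python3 -m creep '[[[0,0,0,0.03,0,0,0.1],[0,0,0,0,0,0,0.1],[0,0,0,0,0,0,0.1]]]'; python3 -c "
from h import *
T=tool();v=np.array([.583,.032])-T[:2,3];print('dist',v@T[:2,0],v@T[:2,1],r.state()['ft_force']@T[:3,:3])"
```

```text
clock: 22.5
ee_pos: [0.6146, -0.0035, 0.0726]
ee_rot: [0.0, 0.319, 0.948, 0.0]
ft_force: [-0.6, -0.4, 0.1]
width: 0.0194
grasp_force: 15.9
dist 0.04664402469688423 0.009190609414097958 [ 0.2190882  -0.66435743 -0.12142035]
clock: 22.75
ee_pos: [0.6139, -0.0033, 0.0726]
ee_rot: [0.0, 0.319, 0.948, -0.0]
ft_force: [0.8, -1.5, -0.6]
width: 0.0193
grasp_force: 16.0
dist 0.04596191984119424 0.009389010155653073 [-1.4966709  -0.72829919  0.61339456]
```

```bash
python3 -m creep '[[[0,0,0,0.04,0,0,0.1],[0,0,0,0,0,0,0.1],[0,0,0,0,0,0,0.1]]]'; python3 -c "
from h import *
T=tool();v=np.array([.583,.032])-T[:2,3];print('dist',v@T[:2,0],v@T[:2,1],r.state()['ft_force']@T[:3,:3])"; python3 -m creep '[[[0,0,0,0.04,0,0,0.1],[0,0,0,0,0,0,0.1],[0,0,0,0,0,0,0.1]]]'; python3 -c "
from h import *
T=tool();v=np.array([.583,.032])-T[:2,3];print('dist',v@T[:2,0],v@T[:2,1],r.state()['ft_force']@T[:3,:3])"
```

```text
clock: 23.0
ee_pos: [0.6132, -0.0029, 0.0726]
ee_rot: [0.0, 0.319, 0.948, -0.0]
ft_force: [0.7, -4.0, 0.2]
width: 0.0198
grasp_force: 16.0
dist 0.045118841149295805 0.009546930801864084 [-2.96469703 -2.71899598 -0.19553636]
clock: 23.25
ee_pos: [0.6128, -0.0026, 0.0728]
ee_rot: [0.001, 0.319, 0.948, -0.0]
ft_force: [2.7, -6.4, 0.7]
width: 0.0192
grasp_force: 16.0
dist 0.044678264194996875 0.009525762842980644 [-5.98906502 -3.48870588 -0.71283243]
```

```bash
python3 -m creep '[[[0,0,0,0,0,0,0.4],[0,0,0,0,0,0,0.4],[0,0,0,0,0,0,0.4],[0,0,0,0,0,0,0.4]]]'
python3 - <<'E'
from h import *
im,T=shot('wrist','w12.png');np.save('w12.npy',T);print(T[:3,3]); g=im.mean(2)
print('prof',[(v,int(g[v,331:336].mean()),int(g[v,338:342].mean())) for v in range(84,190,2)])
print('tip exp',proj((T@[.0845-.001,.0075,.001,1])[:3],T)); print('spin',proj((.583,.032,.084),T))
for v in range(100,260,5): print(v,''.join(' .:-=+*#%@'[min(9,int(k)//18)] for k in g[v,270:370]))
E
```

```text
clock: 23.58
ee_pos: [0.6118, -0.0012, 0.0721]
ee_rot: [-0.0, 0.319, 0.948, 0.0]
ft_force: [-0.8, -0.1, -0.7]
width: 0.0365
grasp_force: 0.0
[ 0.61177256 -0.0012454   0.07212585]
prof [(84, 108, 108), (86, 106, 106), (88, 107, 106), (90, 107, 108), (92, 107, 106), (94, 106, 106), (96, 106, 105), (98, 105, 105), (100, 104, 106), (102, 105, 106), (104, 106, 105), (106, 106, 107), (108, 105, 104), (110, 106, 107), (112, 106, 106), (114, 99, 106), (116, 96, 102), (118, 107, 102), (120, 108, 105), (122, 113, 106), (124, 115, 111), (126, 115, 124), (128, 115, 128), (130, 115, 123), (132, 115, 114), (134, 115, 94), (136, 115, 71), (138, 115, 71), (140, 111, 69), (142, 116, 93), (144, 115, 123), (146, 115, 125), (148, 116, 128), (150, 114, 129), (152, 116, 125), (154, 114, 98), (156, 115, 77), (158, 115, 81), (160, 107, 78), (162, 83, 72), (164, 72, 62), (166, 66, 58), (168, 72, 62), (170, 72, 72), (172, 72, 71), (174, 74, 72), (176, 72, 73), (178, 73, 74), (180, 72, 72), (182, 71, 73), (184, 72, 73), (186, 72, 73), (188, 72, 72)]
tip exp [332.74017584 107.44288895]
spin [336.36390207 187.24
[... 2667 characters left out ...]
--------=======----------------===----==++++*+++*+*+++++*++++*++*+*+**
230 @@@@@%%%%%%%%%%%%%#*+=+======--------====-=-==--===-=---=---=-===-==++**+*++++***+**+++******+*+++++
235 %@@@%%@@%%@@%%%%%%%%%%*++=++++++++=-====--==============-=-----=-==++++*+*+++++*******+*+++++*##%%%%
240 @%%%%#**++======+*#%%@@%%#+++++++=========-=====+++=====-=====----=+++++++*++++++++===--====+*##%%%%
245 --=---=-===--=--::-+#%%%@%%%#*+====-====-=+++++++++++++++==--===--=++++++**##%%%#+-.:-------=--=-==-
250 =-==-===-------::::=#%%%%%%%%%%%*+=-===--=++++++++++++++++=-===--=*#%%%%%%%%%%%%#=:..:----=-==---==-
255 =-=--=-=--==--:.:.:=#%@%%%%%%%%%%*+++***+=++++++++++++**##+=-===-+#%%%%%%%%%%@%%#=:..:::----====----
```

```bash
python3 -m creep '[[[0,0,0,0,0,-0.2,0.4],[0,0,0,0,0,-0.4,0.4],[0,0,0,0,0,-0.8,0.4],[0,0,0,0,0,-1,0.4],[0,0,0,0,0,-1,0.4],[0,0,0,0,0,-0.6,0.4],[0,0,0,0,0,0,0.4],[0,0,0,0,0,0,0.4]]]'
python3 - <<'E'
from h import *
im,T=shot('wrist','w13.png');np.save('w13.npy',T);g=im.mean(2)
d=np.array([np.cos(2.494),np.sin(2.494)]);n=np.array([d[1],-d[0]]);S=np.array([.583,.032])
for k in(-.0665,-.048,0,.0365): print(k,proj(np.append(S+k*d-(0.0075*n if k<0 else 0),.072 if k>=0 else .077),T))
for v in range(100,300,5): print(v,''.join(' .:-=+*#%@'[min(9,int(k)//18)] for k in g[v,270:385]))
E
```

```text
clock: 24.3
ee_pos: [0.6132, -0.0018, 0.1743]
ee_rot: [0.002, 0.319, 0.948, 0.0]
ft_force: [-0.3, 0.8, -0.4]
width: 0.0372
grasp_force: 0.0
-0.0665 [320.38849779 226.39968556]
-0.048 [320.36324898 207.12565598]
0 [328.90735316 152.77572421]
0.0365 [329.0247075  110.81247248]
100 ========+++======+++++++++++++++++++++++==---=+++++++++++++++++++++++++++++++++++++++++++=+*#%%%%%%#%%%%%%%%%%%%%%%
105 ===-----==+++======++===============++++=----=++++++=-------------------------==++++++++++++++*#%%%#%#%#%%%%%%%%%%%
110 ----------===--------------------------------==+++==-----------------------------=+++++++++++++=+###%%%#%###%%%%%%%
115 --------------------------------------------------------=+**+=------------------=++++++++++++++++++*##%#%%%#%%%%%%%
120 --------------------------------------------------------=+**+=-------------------=++++++++++++++++++=+*#%%%%%%%%%%%
125 ---------------------------------------------------::----=====------------------=++++++++++++++++++++++++*#%%%%%%%%
130 --------------------------------------------------------------=------------------=++++++++++++++++++
[... 3275 characters left out ...]
.:-+##%%#%%%%%%%%%%%%%%###################**+===++**##########%%%#*+-:.:..:.:-----------------------
275 --------::.:..:.:=*#%%%%%%%%%%%%#%##################****+==+++*######%##%#%####%#%*+:.:..::::----------------------
280 -------:.....:.:=*#%%%%%%%%%%#####################**++===++*######%#################+:.......:---------------------
285 -----::...:...:=*##%#%%%%#%##%#%###############**+===++*####%%%##########%%%#%%#%##%#=:...:...::-------------------
290 ----::.......:=*#%%%%%##%#%%%%%#############**===+++*#####%%######%##%%%##%#%%%#%#%%%#=:.......::------------------
295 ---:.........-*###%##%###%##############**+===++**#################%#%#%%%%%%#%##%%%%%*=::......:::----------------
```

```bash
python3 -c "
from station import r
print(r.finish_job())"
```

```text
the job is handed in; nothing more can be done
None
```

The electrode arm is back on its stand with its hub down on the shoulder, and the R-clip is through the spindle's cross-hole and pushed home against its firm stop; the gripper has let go, the beaker and bottles were not touched, and I handed the job in at about 24 s (no verdict was returned).

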